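# Step the console dial up four clicks and start the measurement

### The arm

A 7-joint arm with a two-finger parallel gripper is mounted at the origin on the work surface. World frame = base frame: x ahead of the robot, y to its left, z up, the work surface at z = 0. Lengths are in m, angles in rad, forces in N, time in s.
With the tool pointing down it reaches from about 0.425 to 0.925 m from the base axis. Payload 6.8 kg.
Tool frame: the origin (TCP) lies on the front face of the gripper's body, between the roots of the fingers; the fingertips stand 73 mm ahead of it and the grasp point (between the pads) lies 54 mm ahead of it (env.nose_length is the distance from the TCP to the fingertips, in m); z points along the fingers, y is the direction in which the jaws open and shut (so a half turn about z gives the same grasp; the last joint's range is limited). The gripper opens to 85 mm and grips with 20 to 120 N. Pads are 22 mm wide; open, the fingers measure 114 mm over their backs; the gripper's body (76 mm by 85 mm) begins 54 mm behind the grasp point. The pads swing forward as they close: fully open they stand 13 mm farther back than shut.
Start: joints at [1.065, 0.477, 0.022, 1.555, -0.011, 1.109, -0.083], TCP at [0.261, -0.622, 0.304] pointing down, gripper open.
Joint ranges: [-2.96, 2.96], [-0.34, 2.1], [-1.41, 1.46], [0.24, 2.44], [-1.37, 4.51], [0.17, 1.92], [-2.96, 2.96]. Speed limits (rad/s): [2.39, 2.39, 3.14, 3.14, 3.14, 3.14, 3.14].

### API

Orientations are given as a unit quaternion [w, x, y, z].
In Python, from cell import env, kin, camera, calibration, job gives the robot as it stands. The module is installed in compiled form; this text tells all that it offers. Calls block until the motion is done:
- env.reach(position, orientation): joint-space move of the TCP to a pose.
- env.movel(position, velocity=0.15, rot=None, stop_force=None): straight line of the TCP; rot=None keeps the orientation; velocity is the mean speed in m/s. With stop_force (N) it stops when the force on the tool has changed by that much, and returns True; else False.
- env.goto_joints(angles): joint-space move.
- env.grip(opening, f_grip=None): finger opening in m; f_grip is the grip in N (None keeps the last); returns when the fingers have stopped.
- env.dwell(seconds).
- kin.inverse_kinematics(position, orientation): joint angles nearest the present ones, or None.
- env.get_state(): the state.
- camera(name): name is "scene" or "top" or "wrist"; returns (picture, depth): 400x640x3 uint8, blue, green, red; 400x640 float32, m along the optical axis (not along the pixel's ray), 0 where there is no reading.
- calibration(name): a dict with "fx", "fy", "cx", "cy" (pixels), "rvec" (rotation vector, rad) and "tvec" (3), from world to camera coordinates, as OpenCV has them. Camera axes: x right, y down, z forward; pixel columns grow to the right and rows downward; lengths in m; the calibration is good to about 2 mm. The wrist camera is an equidistant fisheye: a pixel r from the principal point sees the ray r / f radians off the axis. A picture is of the moment at which its call begins: read the wrist's pose just before it. calibration takes no time and is no camera call; for the wrist camera it gives the pose at the moment of the call.
A pose or a line that the arm cannot do raises env.PlanningError and nothing moves.
- job.job_done(): hands the job in, once; it reports no verdict.
The state is a dict: "time": time; "qpos": joint angles; "joint_velocities": joint speeds; "joint_torque": joint torques, N m; "tcp_pos": TCP position; "orientation": TCP orientation; "force": force on the tool from outside, world axes, zero at the start; "torque": the same for the moment, N m; "opening": finger opening in m.
Only numpy, scipy, OpenCV 4.12 (cv2) and the standard library are available. Lean on these libraries where they do the work, as an engineer would, in place of code of your own. Each camera call takes 0.05 s, during which the arm holds its last target. There are 200 camera calls.

### The job

On the white console, turn the blue dial exactly four clicks clockwise (seen from above) by pushing the side of its raised fin with a fingertip: do not pinch it, do not first turn it the other way, and never go past the fourth click. Only once it rests in the fourth click, press the green button down with a fingertip and let it spring back. Leave the orange dial and everything else undisturbed.

Things in the scene. Friction and masses are not known exactly. Their poses are not given: they have to be found in the camera images.
- blue_dial (a joint): blue dial's angle, rad: 0 at the start, grows clockwise seen from above; a click stop every 0.349 rad (20 deg), end stops far off at -6 and +10 clicks. It pulls itself into the nearest click (peak 0.07 N m a quarter click off it, about 2.7 N at 26 mm radius; 0.012 N m friction), so past each half-way point it jumps ahead of the finger.  This is the dial to be turned: four clicks is 1.396 rad.
- blue_dial_axis (a point): on the upright axis of the blue dial, at the top face of its grey disc (76 mm across), 64 mm above the table. The bezel below is 96 mm across with 18 ticks 20 deg apart, its top 10 mm lower. The frame turns with the dial: z up, the raised fin points along -x, and turning clockwise sweeps the fin towards its +y.
- blue_dial_fin (a point): inside the raised blue fin (white line on top), 26 mm from the axis, 15 mm above the disc's face; axes as blue_dial_axis. The fin runs from 1 to 37 mm from the axis, is 14 mm thick (y -7 to +7 mm about its middle) and stands 28 mm above the disc; its middle 6 mm stand 2 mm higher.
- orange_dial (a joint): orange dial's angle, rad: 0 at the start, grows clockwise seen from above; a click stop every 0.349 rad (20 deg), end stops far off at -6 and +10 clicks. It pulls itself into the nearest click (peak 0.07 N m a quarter click off it, about 2.7 N at 26 mm radius; 0.012 N m friction), so past each half-way point it jumps ahead of the finger.  To be left alone.
- orange_dial_axis (a point): on the upright axis of the orange dial, at the top face of its grey disc (76 mm across), 64 mm above the table. The bezel below is 96 mm across with 18 ticks 20 deg apart, its top 10 mm lower. The frame turns with the dial: z up, the raised fin points along -x, and turning clockwise sweeps the fin towards its +y.
- orange_dial_fin (a point): inside the raised orange fin (white line on top), 26 mm from the axis, 15 mm above the disc's face; axes as orange_dial_axis. The fin runs from 1 to 37 mm from the axis, is 14 mm thick (y -7 to +7 mm about its middle) and stands 28 mm above the disc; its middle 6 mm stand 2 mm higher.
- console: white rigid console fixed to the table, 220 mm (x) by 360 mm (y) by 50 mm high; origin at the centre of its underside, z up, front to -x. Carries the two dials (axes 95 mm left and right of its middle, 10 mm behind it), the green button and a small jar. Which dial is on which side varies, as do the directions of the fins.
- start_button (a joint): travel of the green push button, m: 0 released, 0.006 fully pressed, sprung (about 5 N fully down, springs back); counts as pressed beyond 0.004.
- start_button_top (a point): centre of the top of the green round button cap (30 mm across) at the front middle of the console, 72 mm above the table; it stands 10 mm proud of its grey round housing (46 mm across) and 4 mm proud when fully down. Pressed straight down.
- jar: small glass cream jar with aluminium lid, 45 mm across, 31 mm high, loose on the console between and behind the dials; origin at its underside. Leave alone.
- cream_pot: glass jar with white lid, 45 mm across, 31 mm high, loose on the table; origin at its underside. Leave alone.
- lotion_tall: cream and red lotion bottle, 62 mm across, 190 mm high, loose; origin at its underside. Leave alone.
- lotion_small: cream and red lotion bottle, 40 mm across, 124 mm high, loose; origin at its underside. Leave alone.
- tube_rack: wooden rack with four glass tubes, 60 by 220 by 137 mm high (long in its y), loose; origin at its underside. Leave alone.
- probe: dark blue and white hand probe lying on the table, 165 mm long along its x, 22 mm thick, loose; origin at the middle of its underside. Leave alone.
- tissue_box: green tissue box, 120 by 220 by 70 mm high (long in its y), loose; origin at its underside. Leave alone.

How it is judged:
On the way, in this order (a step that is already met when the one before it is completed fails the run):
1. the blue dial rests in the fourth click clockwise (value of joint blue_dial between 1.27409 and 1.51844 rad and velocity of joint blue_dial between -0.3 and 0.3 rad/s), for 0.2 s.
2. the green button is pressed down (value of joint start_button above 0.004 m), for 0.02 s.
At the end, for the whole second after the job is handed in: the blue dial stands in its fourth click (1.396 rad, within 0.12 rad), the green button has sprung back (below 1.5 mm), the orange dial stands within 0.1 rad of its start, and no loose thing has moved more than 15 mm or tilted more than 0.25 rad (value of joint blue_dial between 1.27409 and 1.51844 rad and value of joint start_button below 0.0015 m and value of joint orange_dial between -0.10472 and 0.10472 rad and not (distance of any of jar, cream_pot, lotion_tall, lotion_small, tube_rack, probe, tissue_box from where it was at the start of the episode above 0.015 m or angle between any of jar, cream_pot, lotion_tall, lotion_small, tube_rack, probe, tissue_box's own z axis and vertical above 0.25 rad)); the robot touches nothing.
It fails at once if the blue dial goes past the fourth click (over 4.6 clicks) or is turned back from its start (over 0.6 click) (not (value of joint blue_dial between -0.20944 and 1.6057 rad)).
It fails at once if the fin is pinched: the fingers press on both of its sides at once (over 1 N each) (contact force between the fingers and blue_dial_c2 above 1 N and contact force between the fingers and blue_dial_c3 above 1 N).
It fails at once if the button is pressed while the blue dial is not in its fourth click (value of joint start_button above 0.003 m and not (value of joint blue_dial between 1.27409 and 1.51844 rad)).
It fails at once if the orange dial is turned (over 0.6 click) (not (value of joint orange_dial between -0.20944 and 0.20944 rad)).
It fails at once if a loose thing is moved over 15 mm, lifted or tipped over 0.25 rad (distance of any of jar, cream_pot, lotion_tall, lotion_small, tube_rack, probe, tissue_box from where it was at the start of the episode above 0.015 m or angle between any of jar, cream_pot, lotion_tall, lotion_small, tube_rack, probe, tissue_box's own z axis and vertical above 0.25 rad).
It also fails if it takes over 64 s, if anything falls off the work surface, if the arm or the gripper's body presses on something with over 40 N, if the wrist force passes 120 N, or if a joint passes its speed limit or range.

## Working session

There is one attempt and no reset: what is moved stays moved. The work goes in short steps, each a Python script; the robot and the scene stay as the last script left them, time stands still between calls to the robot, and variables do not carry over. Pictures are saved under pics/ and viewed, about 8 in all and at most 12, crops included, and the job is handed in when it is done.

```bash
mkdir -p pics; python3 - <<'E'
from cell import env,camera,calibration
import cv2
for n in("top","scene"):
    p,d=camera(n); cv2.imwrite(f"pics/{n}0.png",p); import numpy as np; np.savez(f"pics/{n}0.npz",d=d); print(n,calibration(n))
s=env.get_state();print(s["time"],s["tcp_pos"],s["orientation"],s["opening"])
E
```

```text
top {'fx': 458.11399749569733, 'fy': 458.11399749569733, 'cx': 320.4074802559621, 'cy': 198.05977186485785, 'rvec': array([ 2.11805706, -2.09092379,  0.23296196]), 'tvec': array([-0.00446681,  0.54329539,  1.3196549 ])}
scene {'fx': 384.4909341236145, 'fy': 384.4909341236145, 'cx': 323.1895273516187, 'cy': 203.50776627257258, 'rvec': array([ 1.17363467,  2.14721823, -1.10820348]), 'tvec': array([ 0.2691247 , -0.17136053,  1.71601748])}
0.1 [ 0.26131408 -0.62190499  0.30302402] [-8.05007714e-04  9.80281238e-01  1.97605655e-01 -2.25777221e-04] 0.08503759469183375
```

View pics/top0.png

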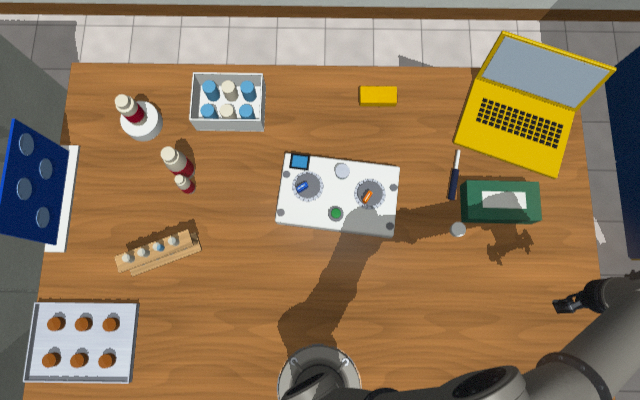

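View pics/scene0.png

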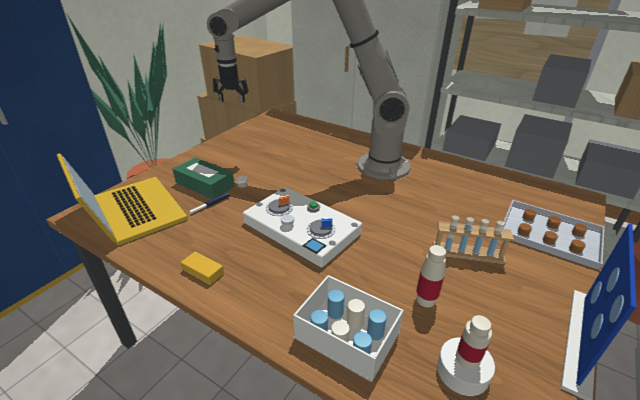

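The top view shows the console at about (338,195). The blue dial is at (307,187), orange at (369,194), and the button at (336,213). I'll enlarge the top view.

```bash
cat > h.py <<'E'
import numpy as np,cv2
from cell import env,camera,calibration,kin,job
def ray(n,u,v,z,c=None):
    c=c or calibration(n);R=cv2.Rodrigues(np.array(c["rvec"]))[0];t=np.array(c["tvec"]).ravel()
    a,b=(u-c["cx"])/c["fx"],(v-c["cy"])/c["fy"]
    if n=="wrist":
        r=np.hypot(a,b);k=np.tan(r)/r if r>1e-9 else 1;a,b=a*k,b*k
    o=-R.T@t;d=R.T@np.array([a,b,1.]);return o+d*(z-o[2])/d[2]
def proj(n,P,c=None):
    c=c or calibration(n);R=cv2.Rodrigues(np.array(c["rvec"]))[0];p=R@np.array(P)+np.array(c["tvec"]).ravel()
    a,b=p[:2]/p[2]
    if n=="wrist":
        r=np.hypot(a,b);k=np.arctan(r)/r;a,b=a*k,b*k
    return np.array([c["fx"]*a+c["cx"],c["fy"]*b+c["cy"]])
E
python3 - <<'E'
from h import *
p=cv2.imread("pics/top0.png")[145:245,270:405]
cv2.imwrite("pics/crop.png",cv2.resize(p,None,fx=5.9,fy=5.9,interpolation=cv2.INTER_CUBIC))
for n,u,v,z in(("blue",307,187,.064),("or",369,194,.064),("btn",336,213,.072),("jar",342,171,.08)):print(n,ray("top",u,v,z))
E
```

```text
blue [0.57616388 0.04345504 0.064     ]
or [ 0.55688916 -0.14356111  0.064     ]
btn [ 0.4958839  -0.04427821  0.072     ]
jar [ 0.62312878 -0.06137518  0.08      ]
```

View pics/crop.png

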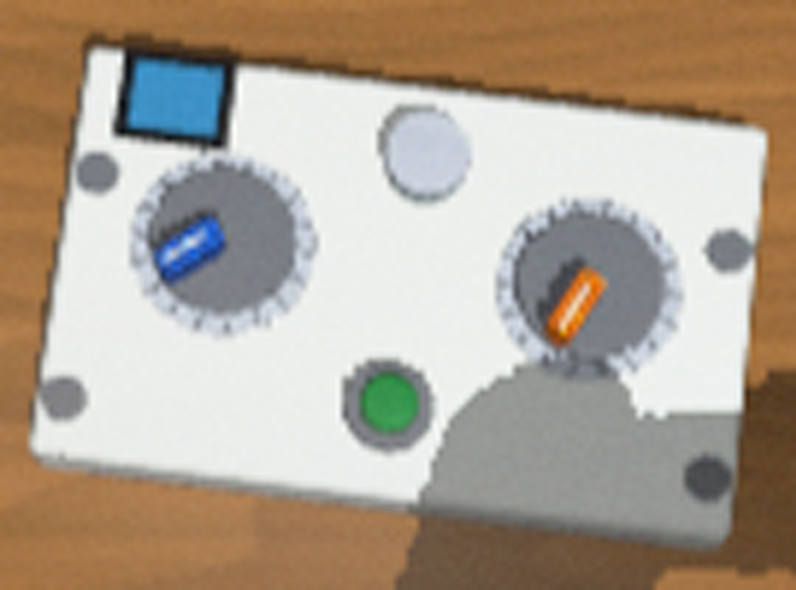

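The enlarged crop shows:
- blue disc centre at (225,240), fin tip at (165,265)
- green cap at (390,403)
- orange disc centre at (590,285)
- jar at (427,152)

The fin points at about 120° in the world frame. Next I'll shut the gripper, hover and look with the wrist camera.

```bash
python3 - <<'E'
from h import *
print(env.nose_length)
env.grip(0.0)
q=lambda a:[0,np.cos(a/2),np.sin(a/2),0]
env.reach([0.50,0.03,0.30],q(np.radians(0)))
s=env.get_state();print(s["time"],s["tcp_pos"],s["orientation"],s["qpos"],s["opening"],s["force"])
import pickle
c=calibration("wrist");p,d=camera("wrist");pickle.dump((c,d),open("pics/w1.pkl","wb"));cv2.imwrite("pics/w1.png",p);print(c)
print("tip proj",proj("wrist",np.array(s["tcp_pos"])-[0,0,.073],c))
for a in(30,0,-30,-50):
  for P in([.58,.07,.15],[.60,.06,.15]): print(a,kin.inverse_kinematics(P,q(np.radians(a))))
E
```

```text
0.0726
3.3333 [0.50023214 0.0291315  0.29997959] [ 1.09366021e-04  9.99999754e-01 -6.92041905e-04  2.66777848e-05] [ 0.23571799  0.23242491 -0.48118403  1.94164256  0.12756088  0.9968509
 -1.87607592] 2.6601493252119425e-05 [0.94718244 0.20037646 0.60909795]
{'fx': 309.70691628693146, 'fy': 309.70691628693146, 'cx': 315.3820639267399, 'cy': 192.524177429977, 'rvec': array([-2.05019777,  2.05466676,  0.3250906 ]), 'tvec': array([0.02962419, 0.43707786, 0.53049746])}
tip proj [314.09882729 252.2797553 ]
30 [ 0.15259043  0.56737265 -0.49850477  1.87291245  0.36887814  0.79321656
 -1.58981043]
30 [ 0.1661992   0.59182483 -0.49433053  1.82746739  0.37215589  0.81524593
 -1.56312934]
0 [ 0.10752908  0.55559518 -0.43779654  1.87606558  0.32359199  0.77993196
 -2.07584768]
0 [ 0.12212751  0.57999421 -0.43374541  1.83061358  0.32628847  0.80171857
 -2.04941349]
-30 [ 0.0613007   0.54536641 -0.37620121  1.87933835  0.27788866  0.76801544
 -2.56116396]
-30 [ 0.07693897  0.56973103 -0.37234153  1.83387515  0.28000544  0.78959166
 -2.53496372]
-50 [ 0.00403187  0.53505944 -0.30063748  1.88343575  0.22206364  0.75539823
 -2.86298219]
-50 [ 0.02001084  0.55924888 -0.295784    1.83802522  0.22249783  0.77656115
 -2.83623091]
```

View pics/w1.png

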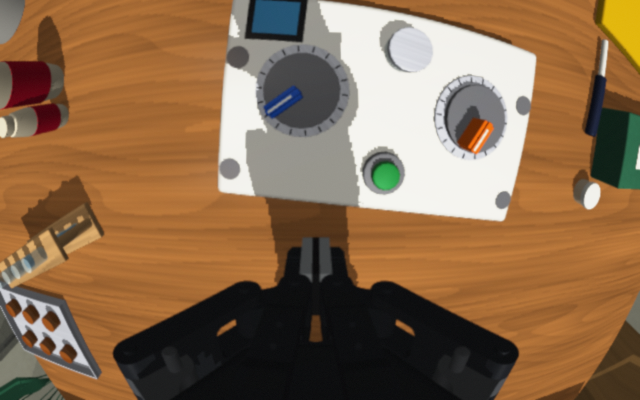

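The wrist view shows blue disc ~(303,90), fin from (297,92) to (265,112), button cap (386,176), orange disc ~(475,112), shut fingertips ~(316,240). I'll enlarge it for precise measuring.

```bash
python3 - <<'E'
from h import *
import pickle
c,d=pickle.load(open("pics/w1.pkl","rb"));p=cv2.imread("pics/w1.png")
cv2.imwrite("pics/w1c.png",cv2.resize(p[30:205,245:415],None,fx=3.4*1,fy=3.4,interpolation=cv2.INTER_CUBIC))
hsv=cv2.cvtColor(p,cv2.COLOR_BGR2HSV)
g=cv2.inRange(hsv,(50,120,60),(75,255,255));g[:, :340]=0;g[:,430:]=0
print("green",cv2.minEnclosingCircle(np.column_stack(np.nonzero(g)[::-1]).astype(np.float32)))
# predicted sanity
b=ray("wrist",303,90,.064,c);print("blue axis est",b, "top cam",ray("top",308.1,185.7,.064))
print("btn",ray("wrist",386,174,.072,c)," top",ray("top",270+390/5.9,145+403/5.9,.072))
for u,v in((297,92),(265,112)):print(ray("wrist",u,v,.094,c))
E
```

```text
green ((385.56756591796875, 175.33108520507812), 13.908069610595703)
blue axis est [0.5848875  0.04032383 0.064     ] top cam [0.58025474 0.040209   0.064     ]
btn [ 0.50241337 -0.04283135  0.072     ]  top [ 0.49496784 -0.04458448  0.072     ]
[0.58264198 0.04441246 0.094     ]
[0.56540924 0.07315276 0.094     ]
```

View pics/w1c.png

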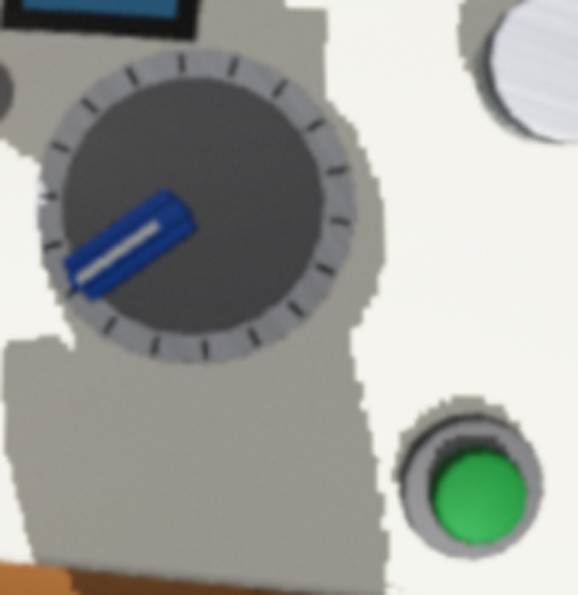

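```bash
python3 - <<'E'
from h import *
import pickle
c,d=pickle.load(open("pics/w1.pkl","rb"))
print(ray("wrist",301.8,90.3,.064,c),ray("wrist",302.7,90.3,.054,c))
for e in((62,205),(325,205),(193,77),(193,333)):print("edge",ray("wrist",245+e[0]/3.4,30+e[1]/3.4,.064,c)[:2])
A=ray("wrist",268.5,112.6,.094,c);B=ray("wrist",291.2,95.9,.094,c);print(A,B,np.degrees(np.arctan2(*(A-B)[1::-1])),np.linalg.norm(A-B))
C=ray("wrist",301.8,90.3,.064,c);n=(A-B)/np.linalg.norm(A-B);w=(C-B)[:2];print("off-line",n[0]*w[1]-n[1]*w[0],"along A,B",(A-C)[:2]@n[:2],(B-C)[:2]@n[:2])
print("btn",ray("wrist",386.2,176.2,.072,c))
for u,v in((302,90),(386,176),(316,237),(302,75),(281,103)):print(u,v,d[v,u])
import cv2
R=cv2.Rodrigues(c["rvec"])[0];print("cam",-R.T@c["tvec"])
E
```

```text
[0.58460434 0.04149117 0.064     ] [0.58476175 0.04102143 0.054     ]
edge [0.58557472 0.07933722]
edge [0.58468179 0.00381897]
edge [0.62207668 0.04135574]
edge [0.54729629 0.04182616]
[0.56477697 0.07000553 0.094     ] [0.5792489  0.04954558 0.094     ] 125.27292252388168 0.025060851472526326
off-line 0.0002789616839313598 along A,B 0.034729177061620556 0.009668325589094227
btn [ 0.50011374 -0.04318109  0.072     ]
302 90 0.28902787
386 176 0.30634075
316 237 0.15315269
302 75 0.2846123
281 103 0.2634839
cam [0.57947262 0.02824774 0.36980503]
```

Axis (0.5847, 0.0414), with disc spans of 75–76 mm against the true 76, and fin heading 125.3°, its line within 0.3 mm of the axis. Those agree, so I'll go ahead: guarded descent behind the fin, then the first ~1.7 clicks of push, then look.

```bash
cat >> h.py <<'E'
C=np.array([.5847,.0414]);T0=np.radians(125.3);CL=np.radians(20)
q=lambda a:[0,np.cos(a/2),np.sin(a/2),0]
def pose(k,back=.018,z=.1466):   # finger face against a fin standing at k clicks
    t=T0-k*CL;e=np.array([np.cos(t),np.sin(t)]);s=np.array([np.sin(t),-np.cos(t)])
    return [*(C+.026*e-back*s),z],q(t+np.pi/2)
def push(k0,k1,step=.25):
    for k in np.linspace(k0,k1,int(np.ceil((k1-k0)/step))+1)[1:]:
        p,r=pose(k);env.movel(p,velocity=.02,rot=r)
        s=env.get_state();t=T0-k*CL;f=np.array(s["force"])
        print(f"k={k:.2f} t={s['time']:.2f} F_cw={f[0]*np.sin(t)-f[1]*np.cos(t):.2f} Fz={f[2]:.2f}")
E
python3 - <<'E'
from h import *
p,r=pose(0,.032,.20)
for k in(0,1,2,3,3.7):print(k,np.round(kin.inverse_kinematics(*pose(k)),2))
env.reach(p,r);print(env.get_state()["qpos"],env.get_state()["time"])
hit=env.movel(pose(0,.032)[0],velocity=.06,stop_force=4)
s=env.get_state();print(hit,s["tcp_pos"],s["force"])
if not hit:
    env.movel(pose(0)[0],velocity=.02);push(0,1.7)
    c=calibration("wrist");pc,d=camera("wrist");print(proj("wrist",[*C,.064],c))
    cv2.imwrite("pics/w2.png",pc)
E
```

```text
0 [ 0.64  0.83 -1.19  1.91  0.9   1.07  1.24]
1 [ 0.62  0.84 -1.19  1.9   0.91  1.08  0.88]
2 [ 0.46  0.71 -0.94  1.88  0.71  0.93  0.67]
3 [ 0.41  0.69 -0.88  1.86  0.67  0.92  0.36]
3.7 [ 0.38  0.68 -0.83  1.84  0.63  0.9   0.14]
[ 0.66708972  0.70232583 -1.18538973  1.90734968  0.75183974  1.06875163
  1.34841293] 6.1
False [0.54378754 0.04426484 0.14693943] [0.19944386 0.33946822 0.24092421]
k=0.24 t=8.28 F_cw=-0.32 Fz=0.42
k=0.49 t=8.56 F_cw=-2.54 Fz=0.73
k=0.73 t=8.84 F_cw=-0.36 Fz=-0.69
k=0.97 t=9.12 F_cw=0.10 Fz=0.09
k=1.21 t=9.41 F_cw=-1.18 Fz=0.28
k=1.46 t=9.69 F_cw=-1.94 Fz=-0.86
k=1.70 t=9.97 F_cw=-0.03 Fz=-0.10
[271.84455878 269.24442936]
```

View pics/w2.png

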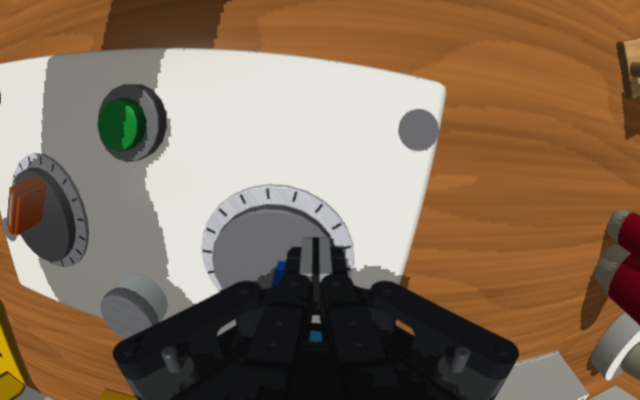

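The fingers hide most of the fin in this view (blue just visible at (280,272)). The force trace shows clean jumps just after k=0.5 and k=1.5, so the geometry holds. I'll continue to 3.7, watch for the fourth jump, then back off, rise and look.

```bash
python3 - <<'E'
from h import *
push(1.7,3.7,.2)
env.dwell(.3);print(env.get_state()["force"])
p,r=pose(3.7,.028);env.movel(p,velocity=.05)
p[2]=.26;env.movel(p,velocity=.15)
env.reach([0.50,0.03,0.30],q(np.radians(180)+0))if 0 else env.reach([.50,.0,.27],q(0.0))
import pickle
c=calibration("wrist");pc,d=camera("wrist");pickle.dump((c,d),open("pics/w3.pkl","wb"));cv2.imwrite("pics/w3.png",pc)
s=env.get_state();print(s["time"],s["force"],s["qpos"])
u,v=proj("wrist",[*C,.064],c).astype(int);print(u,v)
x0,y0=max(u-70,0),max(v-50,0);print(x0,y0);cv2.imwrite("pics/w3c.png",cv2.resize(pc[y0:y0+150,x0:x0+190],None,fx=4,fy=4,interpolation=cv2.INTER_CUBIC))
E
```

```text
k=1.90 t=10.28 F_cw=0.04 Fz=-0.07
k=2.10 t=10.54 F_cw=-1.65 Fz=-0.26
k=2.30 t=10.80 F_cw=-2.71 Fz=0.65
k=2.50 t=11.06 F_cw=-0.28 Fz=-0.24
k=2.70 t=11.32 F_cw=0.57 Fz=-0.27
k=2.90 t=11.57 F_cw=0.25 Fz=0.58
k=3.10 t=11.83 F_cw=-1.73 Fz=0.34
k=3.30 t=12.09 F_cw=-2.98 Fz=-0.35
k=3.50 t=12.35 F_cw=0.40 Fz=0.13
k=3.70 t=12.61 F_cw=0.48 Fz=-0.25
[-0.49500719  0.35217775  0.67871769]
16.0167 [ 0.09429863  0.51431468 -0.74759316] [ 0.26014169  0.26337186 -0.44783253  1.9778831   0.1407399   0.93042032
 -1.82840424]
267 89
197 39
```

View pics/w3c.png

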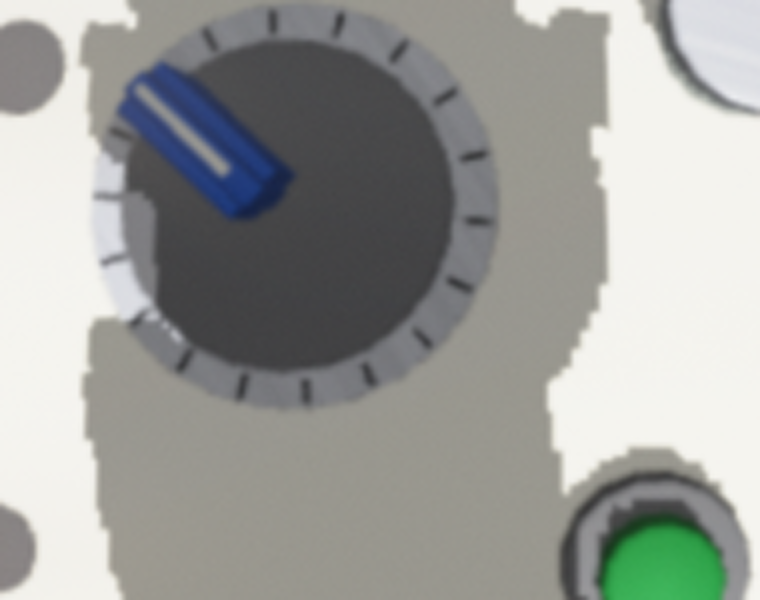

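```bash
python3 - <<'E'
from h import *
import pickle
c,d=pickle.load(open("pics/w3.pkl","rb"))
A=ray("wrist",231.5,60.25,.094,c);B=ray("wrist",253.5,81.75,.094,c)
a=np.degrees(np.arctan2(*(A-B)[1::-1]));print("fin",a,"clicks",(125.3-a)/20,np.linalg.norm(A-B))
b=ray("wrist",363,183.5,.072,c);print("btn",b)
k=(125.3-a)/20
if abs(k-4)<.3 and np.hypot(*(b[:2]-[.5,-.043]))<.005:
    x,y=(b[:2]+[.5001,-.0432])/2
    env.reach([x,y,.165],q(0.0))
    hit=env.movel([x,y,.062+.0726],velocity=.025,stop_force=9)
    s=env.get_state();print(hit,s["time"],s["tcp_pos"],s["force"])
    env.dwell(.1);print(env.get_state()["force"],env.get_state()["tcp_pos"])
    env.movel([x,y,.17],velocity=.06)
    env.reach([.48,.0,.27],q(0.0))
    env.dwell(.2);s=env.get_state();print(s["time"],s["force"])
    pc,d=camera("wrist");cv2.imwrite("pics/w4.png",pc)
E
```

```text
fin 43.77676807405243 clicks 4.0761615962973785 0.02572574175397915
btn [ 0.50102731 -0.04355864  0.072     ]
True 17.525 [ 0.50050879 -0.04335652  0.13864482] [-2.46227505 -1.02092104  7.90358653]
[-2.22540941e+00  7.19176963e-03  9.27224165e+00] [ 0.50049514 -0.0433609   0.13862764]
19.025 [-0.07288105  0.19027743  0.16918096]
```

View pics/w4.png

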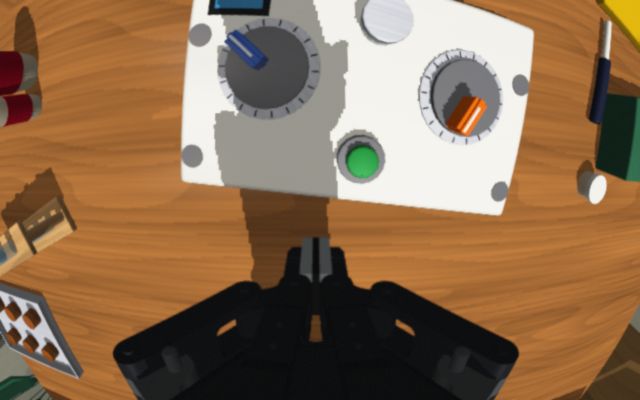

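The force at the bottom was 9.3 N, above the 5 N spring, with the fingertip at z = 66.0 mm, which is fully down. The picture shows the green cap back up at (363,160), the fin at (246,50), orange (466,115) and the jar in place, and nothing touched.

```bash
python3 -c "
from h import *
job.job_done();print(env.get_state()['time'])"
```

```text
the job is handed in; nothing more can be done
the job is handed in; nothing more can be done
```

I turned the blue dial four clicks clockwise by pushing one side of its fin with the shut fingertips. I then pressed the green button, let it spring back, and handed the job in at about 19 s; no verdict was reported.

- **Dial:** the force trace showed four clean jumps. The wrist camera then measured the fin at 4.08 clicks, which is the fourth click within measuring error (a tenth of a click is 2°). I measured this before pressing the button.
- **Button:** it was pressed with 9.3 N, with the fingertip at 66.0 mm, which is fully down. In the last picture the cap is back up.
- **Everything else:** the orange dial and jar look unmoved in the last picture, and the force on the tool is near zero. I checked these by eye only. The other loose things I did not check one by one, but the arm met no unexpected contact forces.
- **Disagreement:** the top camera placed the dial and button 4–7 mm nearer the robot in x than the wrist camera did. I used the wrist values, and the contacts bore them out.

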